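# Make up a wrench kit and a filter kit in boxes with sliding dividers

## Task

Make up the two measurement kits: the orange-handled torque wrench and the white N adaptor belong in the long kit box, the white in-line filter and the slim gold-threaded attenuator in the short kit box. In each box slide the divider along so that both parts fit, and lay each part flat on the floor of the box, lengthwise, with one part on either side of the divider. They are precision connectors and a calibrated tool: set them down gently, do not drop them.

Things in the scene. Friction and masses are not known exactly. Their poses are not given: they have to be found in the camera images.
- torque_wrench: torque wrench, orange handle, grey metal shaft and head, 22 x 160 x 17 mm, lying flat, about 0.12 kg; origin at mid-length on its underside, z up, y along its length, handle towards +y. The 16 mm thick handle lies on the surface from y = -12 to +80 mm; shaft and head, 20 mm wide, hang 6 mm clear of it. It balances near y = +15 mm: grip the handle there
- inline_filter: white in-line coaxial filter, a straight barrel 80 mm long and 17 mm thick with a ribbed nut at each end, lying on its side, about 0.06 kg; origin at the middle of its length on its underside, y along its length. Grip across the middle, 16 mm
- n_adaptor: white coaxial adaptor, 43 mm long and 20 mm thick, a wide ribbed nut at one end and a threaded sleeve at the other, lying on its side, 0.045 kg; origin at the middle of its length on its underside, y along its length. Grip across the middle, 20 mm. It lies between the two boxes; the stubby white caps (under 25 mm) and a fitting by the grey case are not wanted
- attenuator: slim attenuator, white body with a gold thread at one end, 28 to 33 mm long and 9 mm thick, lying on its side, 0.014 kg; origin near the middle of its length on its underside, y along its length. Grip across it at the origin, 8 mm
- long_box: the long one of two open black plastic kit boxes fixed to the bench, outside 268 x 92 mm, 32 mm high, walls and floor 4 mm thick, inside 260 x 84 mm; origin at the centre of its underside, x along its length, y across. One divider stands across it. Rails, label and latches are trim
- short_box: the short one of two open black plastic kit boxes fixed to the bench, outside 174 x 92 mm, 32 mm high, walls and floor 4 mm thick, inside 166 x 84 mm; origin at the centre of its underside, x along its length, y across. One divider stands across it. Rails, label and latches are trim
- long_box_divider_grip (a point): centre of the grey tab on the long box's divider, 46 mm over the bench; axes as the box's. Tab 10 mm thick (x), 36 wide (y), 22 tall. Below it a 4 mm plate right across the box, floor to 37 mm over the bench. Slides along the box's x only, up to 115 mm either side of its middle, about 1.5 N friction, stays put. Starts near mid-box: the wrench fits on neither side
- short_box_divider_grip (a point): centre of the grey tab on the short box's divider, 46 mm over the bench; axes as the box's. Tab 10 mm thick (x), 36 wide (y), 22 tall. Below it a 4 mm plate right across the box, floor to 37 mm over the bench. Slides along the box's x only, up to 72 mm either side of its middle, about 1.5 N friction, stays put. Starts near one end: the attenuator does not fit lengthwise behind it
Not all that is in view belongs to the job. Of the things that look like the torque_wrench, the largest one is meant.

How it is judged:
By the outcome, as a careful person would: the job done as asked, in the order asked, and still so for the second after the job is handed in, with the robot touching nothing.
It also fails if it takes over 120 s, if anything falls off the work surface, if the arm or the gripper's body presses on something with over 40 N, if the wrist force passes 120 N, or if a joint passes its speed limit or range.

## Robot

A 6-joint arm with a two-finger parallel gripper is mounted at the origin on a cart in front of the work surface, level with it; the furniture and walls round the work are solid. World frame = base frame: x ahead of the robot, y to its left, z up, the work surface at z = 0. Lengths are in m, angles in rad, forces in N, time in s.
With the tool pointing down it reaches from about 0.35 to 1 m from the base axis. Payload 7.1 kg.
Tool frame: the origin (TCP) lies between the finger pads; the fingertips stand 22 mm ahead of it and the grasp point (between the pads) lies 3 mm ahead of it; z points along the fingers, y is the line along which they close (so a half turn about z gives the same grasp; the last joint's range is limited). The gripper opens to 85 mm and grips with 20 to 120 N. Pads are 22 mm wide; open, the fingers measure 114 mm over their backs; the gripper's body (76 mm by 85 mm) begins 54 mm behind the grasp point. The pads swing forward as they close: fully open they stand 13 mm farther back than shut.
Start: joints at [-1.269, 0.423, 1.63, -0, 1.089, -0.019], TCP at [0.197, -0.593, 0.253] pointing down, gripper open.
Joint ranges: [-3, 3], [-0.9, 2.11], [0.09, 2.58], [-1.31, 4.45], [0.11, 2.69], [-2.54, 2.54]. Speed limits (rad/s): [2.39, 2.39, 3.01, 3.14, 3.14, 3.14].

## Interface

Orientations are given as a rotation vector (axis times angle).
In Python, from rig import manip gives the robot as it stands. The module is installed in compiled form; this text tells all that it offers. Calls block until the motion is done:
- manip.move_to(position, orientation): joint-space move of the TCP to a pose.
- manip.servo_line(position, orientation=None, rate=0.15): straight line of the TCP; orientation=None keeps the orientation; rate is the mean speed in m/s.
- manip.set_joints(angles): joint-space move.
- manip.command_gripper(opening, f_grip=None): finger opening in m; f_grip is the grip in N (None keeps the last); returns when the fingers have stopped.
- manip.hold(seconds).
- manip.solve_ik(position, orientation): joint angles nearest the present ones, or None.
- manip.camera(name): name is "side" or "top"; returns a dict with "image" (480x640x3 uint8, red, green, blue), "fx", "fy", "cx", "cy" (pixels), "cam_to_world" (4x4, takes a point from camera to world coordinates). Camera axes: x right, y down, z forward; pixel columns grow to the right and rows downward; lengths in m; the calibration is good to about 2 mm. A picture is of the moment at which its call begins. There is no depth.
A pose or a line that the arm cannot do raises manip.IKError and nothing moves.
- manip.sign_off(): hands the job in; it is judged then, once.
Readings, each from a call of its own:
- manip.get_time(): time.
- manip.get_joint_positions(): joint angles.
- manip.get_joint_vel(): joint speeds.
- manip.get_tau(): joint torques, N m.
- manip.get_position(): TCP position.
- manip.get_ee_rot(): TCP orientation.
- manip.get_contact_force(): force on the tool from outside, world axes, zero at the start.
- manip.get_torque(): the same for the moment, N m.
- manip.get_width(): finger opening in m.
- manip.get_grip_force(): force on a finger pad.
Only numpy, scipy, OpenCV 4.12 (cv2) and the standard library are available. Lean on these libraries where they do the work, as an engineer would, in place of code of your own. Each camera call takes 0.05 s, during which the arm holds its last target. There are 200 camera calls.

## Working session

There is one attempt and no reset: what is moved stays moved. The work goes in short steps, each a Python script; the robot and the scene stay as the last script left them, time stands still between calls to the robot, and variables do not carry over. Pictures are saved under pics/ and viewed, at most 14 in all, crops included, and the job is handed in when it is done.

```bash
mkdir -p pics
python3 - <<'E'
from rig import manip
import cv2,numpy as np
for n in("top","side"):
    c=manip.camera(n); cv2.imwrite(f"pics/{n}0.png",c["image"][:,:,::-1])
    print(n,c["fx"],c["fy"],c["cx"],c["cy"]);print(np.round(c["cam_to_world"],4).tolist())
print(manip.get_ee_rot(),manip.get_time())
E
```

```text
top 577.0052997571323 577.0052997571323 320.5231781980297 235.7982716183761
[[0.0598, -0.9762, 0.2083, 0.2948], [-0.9982, -0.0592, 0.0093, 0.0797], [0.0033, -0.2084, -0.978, 1.361], [0.0, 0.0, 0.0, 1.0]]
side 561.8081544426253 561.8081544426253 324.8214162740496 247.55527008662403
[[-0.9985, 0.0452, -0.0304, 0.6168], [0.0495, 0.5214, -0.8519, 1.2204], [-0.0227, -0.8521, -0.5228, 0.7519], [0.0, 0.0, 0.0, 1.0]]
[-3.09989552e+00 -5.01590189e-01  3.29623273e-04] 0.1
```

View pics/top0.png

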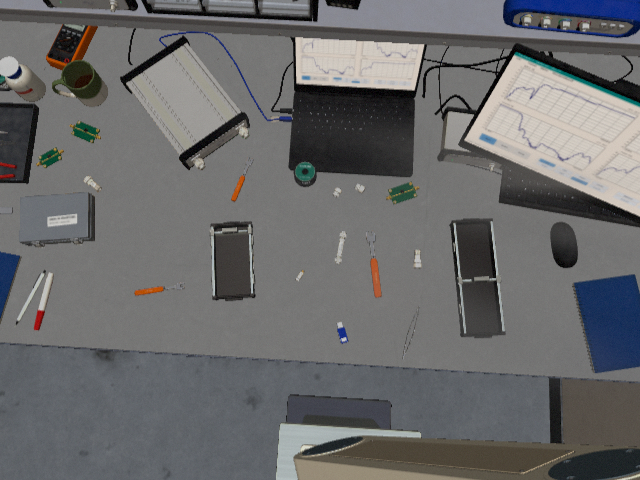

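View pics/side0.png

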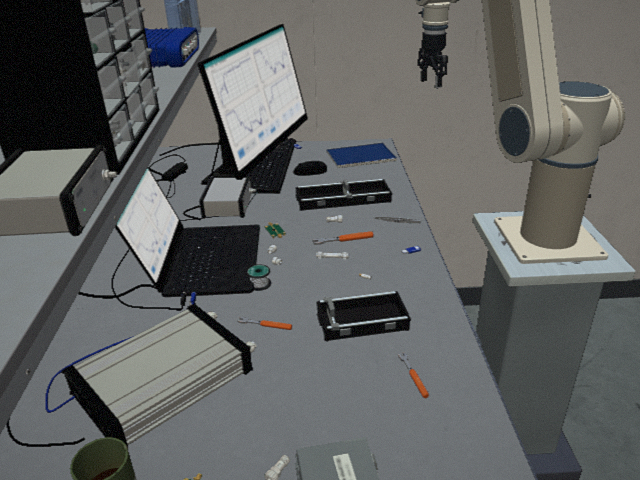

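The top view shows the short box at (233,260), long box (478,278), large wrench (374,265), N adaptor (418,259), filter (340,247) and attenuator (299,276). I'll zoom in to measure them.

Run:
```python
import cv2
im=cv2.imread("pics/top0.png")
cv2.imwrite("pics/c1.png",cv2.resize(im[225:325,285:435],None,fx=5,fy=5,interpolation=cv2.INTER_CUBIC))
a=im[210:345,200:265];b=im[210:345,445:510]
cv2.imwrite("pics/c2.png",cv2.resize(cv2.hconcat([a,b]),None,fx=4.4,fy=4.4,interpolation=cv2.INTER_CUBIC))
```

```text
(no output)
```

View pics/c1.png

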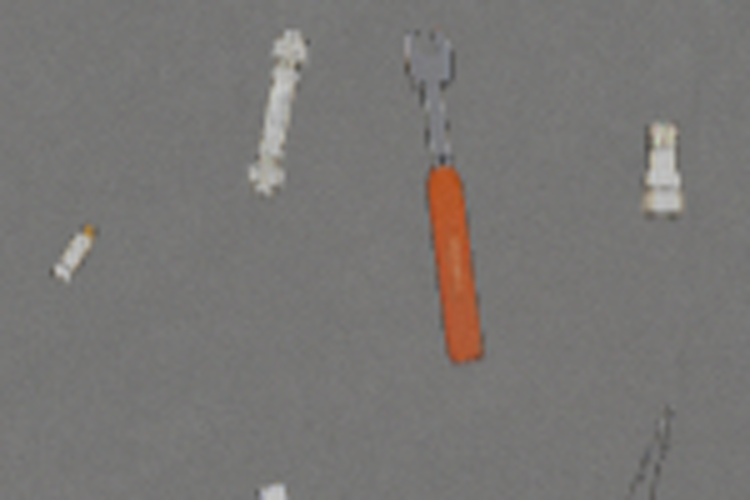

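View pics/c2.png

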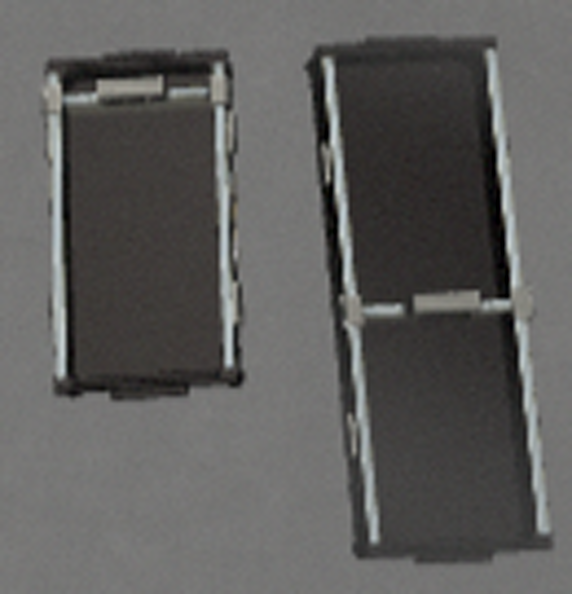

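```bash
cat > h.py <<'E'
import numpy as np, cv2
from rig import manip
def ray(c,u,v,z):
    T=c["cam_to_world"];d=T[:3,:3]@[(u-c["cx"])/c["fx"],(v-c["cy"])/c["fy"],1]
    o=T[:3,3];return (o+d*(z-o[2])/d[2])[:2]
def proj(c,p):
    p=np.linalg.inv(c["cam_to_world"])@np.r_[p,1];return np.array([c["fx"]*p[0]/p[2]+c["cx"],c["fy"]*p[1]/p[2]+c["cy"]])
E
python3 - <<'E'
from h import *
c=manip.camera("top")
C1=lambda x,y:((x+.5)/5-.5+285,(y+.5)/5-.5+225)
CS=lambda x,y:((x+.5)/4.4-.5+200,(y+.5)/4.4-.5+210)
CL=lambda x,y:((x+.5)/4.4-.5+380,(y+.5)/4.4-.5+210)
def pr(n,f,a,b,z):
    p=ray(c,*f(*a),z);q=ray(c,*f(*b),z);d=p-q
    print(n,p.round(4),q.round(4),"mid",((p+q)/2).round(4),"len",np.hypot(*d).round(4),"ang",np.degrees(np.arctan2(d[1],d[0])).round(1))
pr("filter",C1,(293,32),(265,193),.0085)
pr("att",C1,(92,228),(60,280),.0045)
pr("nad",C1,(664,122),(663,216),.01)
pr("wrench",C1,(430,30),(466,362),.01)
pr("handle",C1,(444,168),(466,362),.01)
pr("LrailL",CL,(330,60),(375,542),.034)
pr("LrailR",CL,(492,50),(545,533),.034)
pr("SrailL",CS,(52,68),(62,380),.034)
pr("SrailR",CS,(219,65),(231,368),.034)
pr("Lends",CL,(404,46),(454,550),.032)
pr("Sends",CS,(138,58),(150,385),.032)
pr("Ltab",CL,(478,300),(413,305),.057)
pr("Stab",CS,(163,87),(98,89),.057)
E
```

```text
filter [0.5978 0.0389] [0.5189 0.0481] mid [0.5583 0.0435] len 0.0795 ang -6.7
att [0.4978 0.1291] [0.4721 0.1425] mid [0.4849 0.1358] len 0.029 ang -27.7
nad [ 0.5643 -0.1399] [ 0.519  -0.1406] mid [ 0.5416 -0.1402] len 0.0453 ang 0.8
wrench [ 0.6024 -0.0267] [ 0.4443 -0.0501] mid [ 0.5234 -0.0384] len 0.1599 ang 8.4
handle [ 0.5357 -0.0361] [ 0.4443 -0.0501] mid [ 0.49   -0.0431] len 0.0925 ang 8.7
LrailL [ 0.6268 -0.2223] [ 0.3723 -0.2485] mid [ 0.4995 -0.2354] len 0.2559 ang 5.9
LrailR [ 0.6376 -0.3093] [ 0.3821 -0.3362] mid [ 0.5099 -0.3228] len 0.2569 ang 6.0
SrailL [0.5876 0.3507] [0.4213 0.3289] mid [0.5044 0.3398] len 0.1677 ang 7.5
SrailR [0.5947 0.2615] [0.4328 0.2414] mid [0.5138 0.2514] len 0.1631 ang 7.1
Lends [ 0.6375 -0.2625] [ 0.3707 -0.2898] mid [ 0.5041 -0.2762] len 0.2681 ang 5.8
Sends [0.5963 0.3056] [0.4216 0.2831] mid [0.509  0.2944] len 0.1761 ang 7.3
Ltab [ 0.4979 -0.2951] [ 0.4933 -0.2615] mid [ 0.4956 -0.2783] len 0.0339 ang -82.1
Stab [0.5758 0.2868] [0.5727 0.3208] mid [0.5743 0.3038] len 0.0342 ang -84.7
```

```bash
cat >> h.py <<'E'
from scipy.spatial.transform import Rotation as Ro
r=np.radians
LB=(np.array([.5045,-.279]),r(5.9)); SB=(np.array([.509,.2955]),r(7.3))
def loc(B,x,y=0):
    c,s=np.cos(B[1]),np.sin(B[1]);return B[0]+[c*x-s*y,s*x+c*y]
def ori(p,a):
    "tool down, fingers closing along world angle a (mod pi), smallest last-joint angle"
    best=None
    for k in(a,a+np.pi):
        y=np.array([np.cos(k),np.sin(k),0]);z=np.array([0,0,-1.])
        R=Ro.from_matrix(np.c_[np.cross(y,z),y,z]).as_rotvec()
        q=manip.solve_ik(np.r_[p,.15],R)
        if q is not None and (best is None or abs(q[5])<best[0]): best=(abs(q[5]),R)
    return best[1]
def over(p,a,z=.13):
    R=ori(p,a);manip.move_to(np.r_[p,z],R);return R
def zto(z,rate=.1):
    p=manip.get_position();manip.servo_line([p[0],p[1],z],rate=rate)
def feel(z0,z1,step=.001,lim=3):
    "lower in steps till the vertical force changes by lim; returns TCP z"
    f0=manip.get_contact_force()[2];z=z0
    while z>z1:
        z-=step;zto(z,.03)
        if abs(manip.get_contact_force()[2]-f0)>lim: break
    return manip.get_position()[2]
def say(*a): print(*a,"t",round(manip.get_time(),1),"w",round(manip.get_width(),4),"F",np.round(manip.get_contact_force(),1),"g",np.round(manip.get_grip_force(),1),"p",np.round(manip.get_position(),4))
E
python3 - <<'E'
from h import *
manip.command_gripper(.04,30)
p=np.array([.4956,-.2790])
over(p,LB[1],.12);say("over");zto(.066,.08);say("down")
manip.command_gripper(.0,30);say("grip")
t=loc(LB,58,0) if 0 else loc(LB,.058); d=LB[0]*0
q=manip.get_position()[:2]; u=np.array([np.cos(LB[1]),np.sin(LB[1])])
q=q+u*((t-q)@u)
manip.servo_line([*q,.066],rate=.06);say("slid")
manip.command_gripper(.04);zto(.12,.15);say("up")
c=manip.camera("top");cv2.imwrite("pics/t1.png",cv2.resize(c["image"][190:360,380:540,::-1],None,fx=3.5,fy=3.5))
E
```

```text
over t 2.3 w 0.0403 F [ 0.6 -0.9 -0.1] g 0.0 p [ 0.4956 -0.28    0.1204]
down t 3.1 w 0.04 F [-0.6  0.1 -0. ] g 0.0 p [ 0.4958 -0.28    0.066 ]
grip t 3.5 w 0.0087 F [-0.6  1.3  5. ] g 33.1 p [ 0.4961 -0.2802  0.0667]
slid t 4.8 w 0.0088 F [0.4 1.5 6.6] g 33.4 p [ 0.5627 -0.273   0.0667]
up t 5.7 w 0.04 F [-0.4 -0.6  0.5] g 0.0 p [ 0.562  -0.2734  0.1201]
```

View pics/t1.png

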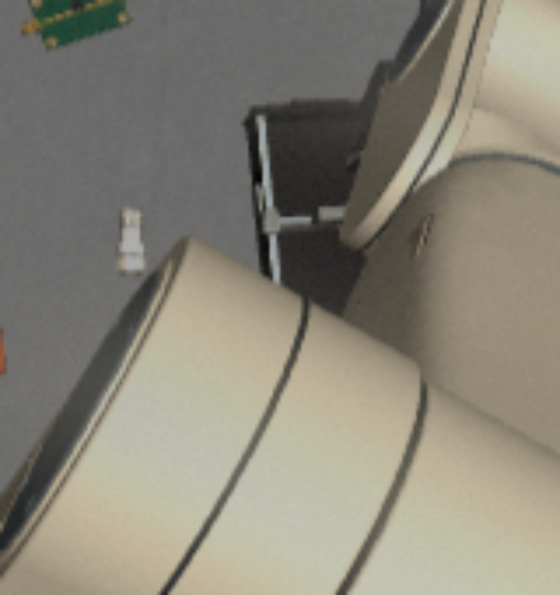

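The long divider has slid to the wanted spot (plate at crop (300,220), toward the far end). Next is the short divider, then a fingertip touch test on bare bench.

Run:
```python
from h import *
p=loc(SB,.0658)
over(p,SB[1],.12);zto(.070,.08);say("down")
manip.command_gripper(.0,30);say("grip")
t=loc(SB,.020);q=manip.get_position()[:2]; u=np.array([np.cos(SB[1]),np.sin(SB[1])])
q=q+u*((t-q)@u)
manip.servo_line([*q,.070],rate=.06);say("slid")
manip.command_gripper(.03);zto(.12,.15);say("up")
over(np.array([.50,.19]),r(97),.06)
for w in(.03,.008):
    manip.command_gripper(w);say(feel(.038,.015,.001));zto(.045)
```

```text
down t 8.6 w 0.0401 F [ 0.9 -0.8 -0.4] g 0.0 p [0.5749 0.303  0.07  ]
grip t 9.0 w 0.009 F [0.3 0.4 4.6] g 33.9 p [0.5752 0.3031 0.0708]
slid t 9.9 w 0.0086 F [-1.2 -0.1  8.2] g 34.6 p [0.5284 0.2973 0.0707]
up t 10.7 w 0.03 F [-0.2 -0.1  0.3] g 0.0 p [0.5283 0.2969 0.1201]
0.021596496747940792 t 17.4 w 0.0299 F [-2.   0.1  7.8] g 3.8 p [0.4996 0.1899 0.0216]
0.022341086449633007 t 22.2 w 0.0082 F [-1.3  0.2  4.7] g 2.5 p [0.4987 0.1895 0.0223]
```

```bash
cat >> h.py <<'E'
def pick(p,a,w,f,z=.0245):
    "p: grip point, a: part axis angle (rad); returns tool orientation"
    manip.command_gripper(w,f)
    R=over(np.array(p),a+np.pi/2,.10);zto(z,.09);say("at")
    manip.command_gripper(0,f);say("gripped");zto(.12,.12);say("up");return R
def place(R,a,p,b,w,zpick=.0245):
    R2=(Ro.from_rotvec([0,0,b-a])*Ro.from_rotvec(R)).as_rotvec()
    manip.move_to(np.r_[p,.12],R2);say("over");z=zpick+.004
    zto(z+.005,.08);manip.hold(.3);say("feel",round(feel(z+.004,z-.0015,.001,2),4))
    manip.command_gripper(w);manip.hold(.2);say("released");zto(.12,.1)
E
python3 - <<'E'
from h import *
a=r(8.5);zp=.0255
R=pick([.5086,-.0406],a,.045,45,zp)
place(R,a,loc(LB,-.052),LB[1],.036,zp)
say("done")
over(np.array([.46,-.05]),r(97),.14)
for n in("top","side"):
    c=manip.camera(n); cv2.imwrite(f"pics/{n}2.png",c["image"][:,:,::-1])
t=cv2.imread("pics/top2.png")[190:350,380:520];s=cv2.imread("pics/side2.png")[160:320,260:400]
cv2.imwrite("pics/v2.png",cv2.resize(cv2.hconcat([t,s]),None,fx=2.85,fy=2.85,interpolation=cv2.INTER_CUBIC))
E
```

```text
at t 26.3 w 0.0452 F [-0.3  0.   0.8] g 0.0 p [ 0.5089 -0.0405  0.0258]
gripped t 26.7 w 0.0152 F [ 0.1 -0.1  5.7] g 44.6 p [ 0.5091 -0.0405  0.0262]
up t 27.6 w 0.0155 F [ 0.1  0.4 -0.9] g 43.8 p [ 0.5086 -0.0405  0.1195]
over t 28.6 w 0.015 F [-0.5 -0.2 -1.3] g 43.9 p [ 0.4527 -0.2835  0.1196]
feel 0.0302 t 31.1 w 0.0153 F [-2.3  1.7  7.7] g 45.0 p [ 0.4528 -0.2835  0.0302]
released t 31.7 w 0.0358 F [ 0.5 -0.2  0. ] g 0.0 p [ 0.4526 -0.2834  0.0294]
done t 32.7 w 0.0359 F [-0.6 -0.1 -0.3] g 0.0 p [ 0.4523 -0.2832  0.1195]
```

View pics/v2.png

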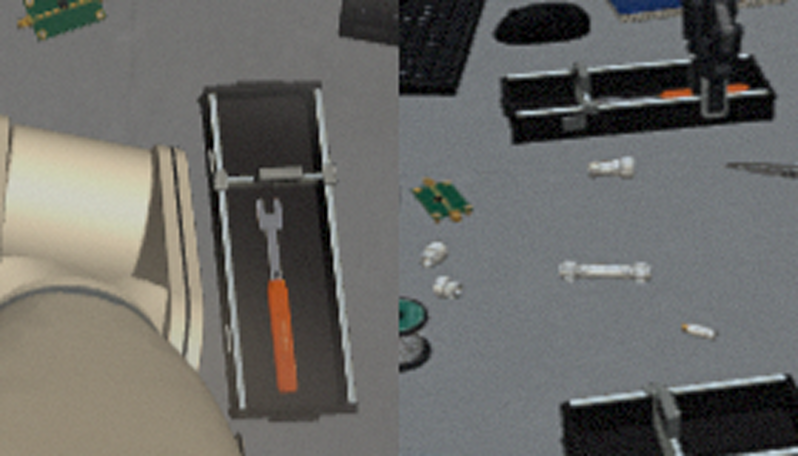

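The wrench lies lengthwise in the long box, between the near wall and the divider (crop (275,300)). Next come the N adaptor and then the filter.

Run:
```python
from h import *
def job(p,a,w,f,q,b,w2):
    R=pick(p,a,w,f)
    if manip.get_width()<.004: say("MISSED");raise SystemExit
    place(R,a,q,b,w2)
job([.5416,-.1402],r(.8),.045,30,loc(LB,.095),LB[1],.038)
job([.5583,.0435],r(-6.7),.045,30,loc(SB,-.0325),SB[1],.036)
over(np.array([.485,.1358]),r(-27.7+90),.12);
c=manip.camera("side"); s=c["image"][160:360,260:440,::-1]
cv2.imwrite("pics/v3.png",cv2.resize(s,None,fx=3,fy=3,interpolation=cv2.INTER_CUBIC))
```

```text
at t 35.6 w 0.0448 F [-0.  -0.7  1. ] g 0.0 p [ 0.5415 -0.1408  0.0249]
gripped t 35.9 w 0.0187 F [-0.7  1.1  5.5] g 30.2 p [ 0.5417 -0.1408  0.0252]
up t 36.9 w 0.0189 F [ 0.2  0.4 -0.3] g 29.5 p [ 0.5411 -0.1407  0.1194]
over t 37.5 w 0.0186 F [-0.9 -0.2 -0.2] g 29.5 p [ 0.5982 -0.2695  0.1186]
feel 0.0292 t 40.0 w 0.0188 F [-2.7  0.6  5.9] g 30.3 p [ 0.5981 -0.2695  0.0292]
released t 40.5 w 0.0376 F [-0.6  0.4 -0.5] g 0.0 p [ 0.598  -0.2694  0.0284]
at t 44.9 w 0.045 F [ 0.6 -0.4  0.6] g 0.0 p [0.5589 0.0433 0.0248]
gripped t 45.3 w 0.0156 F [-0.8 -0.1  6.6] g 30.3 p [0.559  0.0433 0.0252]
up t 46.2 w 0.0157 F [-0.1 -0.4 -2.1] g 29.5 p [0.5585 0.0432 0.1194]
over t 47.3 w 0.0161 F [ 0.7  0.5 -1.1] g 29.5 p [0.477  0.2906 0.1197]
feel 0.0292 t 49.8 w 0.0157 F [-2.1 -0.   7.3] g 30.5 p [0.477  0.2906 0.0292]
released t 50.3 w 0.0356 F [ 1.2 -0.5 -0.4] g 0.0 p [0.4769 0.2905 0.0284]
```

View pics/v3.png

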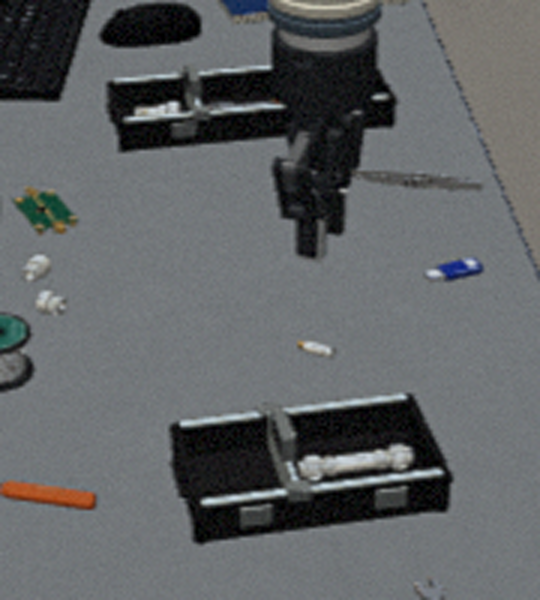

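N adaptor and filter are both in their boxes, lying flat: the adaptor at (155,108), the filter at (355,462). The attenuator at (315,348) is last.

Run:
```python
from h import *
a=r(-27.7)
R=pick([.4849,.1358],a,.03,20,.0240)
if manip.get_width()<.004: say("MISSED");raise SystemExit
place(R,a,loc(SB,.0525),SB[1],.026,.0240)
over(np.array([.42,.0]),r(90),.2)
c=manip.camera("top");t=c["image"][190:350,:,::-1]
s=manip.camera("side")["image"][160:360,280:430,::-1]
t=cv2.hconcat([t[:,190:280],t[:,440:520]])
t=cv2.resize(t,None,fx=2.6,fy=2.6*1,interpolation=cv2.INTER_CUBIC);s=cv2.resize(s,(312,416),interpolation=cv2.INTER_CUBIC)
cv2.imwrite("pics/v4.png",cv2.hconcat([t,s]));say("")
```

```text
at t 53.6 w 0.0302 F [ 0.4  0.2 -0.1] g 0.0 p [0.4843 0.1361 0.0244]
gripped t 53.9 w 0.008 F [-0.3 -0.4  5.8] g 22.4 p [0.4843 0.1361 0.0246]
up t 54.9 w 0.0082 F [ 0.3 -0.2 -0.5] g 21.7 p [0.4839 0.136  0.1195]
over t 55.6 w 0.0077 F [ 0.2 -0.3 -1. ] g 21.7 p [0.5598 0.301  0.1188]
feel 0.0286 t 58.1 w 0.0077 F [-1.8 -1.2  5.2] g 22.4 p [0.5598 0.3011 0.0286]
released t 58.7 w 0.0262 F [ 0.1 -0.1  0.1] g 0.0 p [0.5597 0.301  0.0279]
 t 62.2 w 0.0259 F [-0.1  0.9  0.6] g 0.0 p [4.202e-01 2.000e-04 1.999e-01]
```

View pics/v4.png

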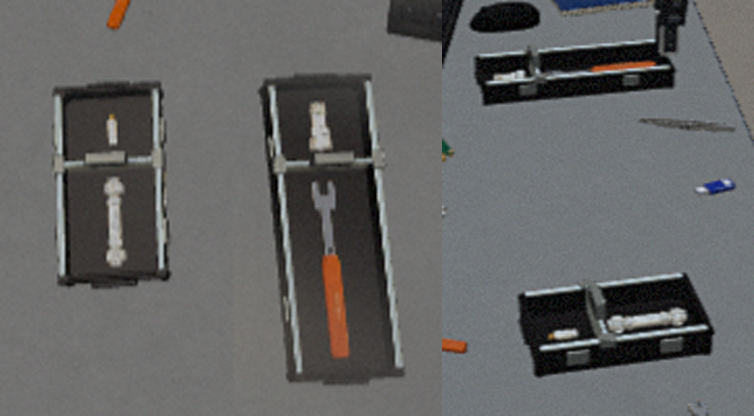

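All four parts lie flat and lengthwise: attenuator (112,128) and filter (115,220) either side of the short divider, adaptor (319,125) and wrench (333,270) either side of the long one.

```bash
python3 -c "
from rig import manip
print(manip.sign_off())"
```

```text
the job is handed in; nothing more can be done
None
```

Both kits are made up and the job is handed in: both dividers are moved, and all four parts lie flat and lengthwise in their boxes, one on each side of the divider, after about 62 s of the 120 s allowed.

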